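# One more turn on the cheese press

### The job

The cheese in the press is due for its next step of pressing: with the fingertips, push the hand wheel round by its upright red handle through exactly one full turn clockwise as seen from above, so that the handle comes back over the place where it started, neither short of it nor past it. Push the handle gently all the way round without gripping it, and leave the dish, jar, mug and other loose things around the press where they stand. Then draw the hand clear and leave the wheel at rest.

Things in the scene. Friction and masses are not known exactly. Their poses are not given: they have to be found in the camera images.
- press: stainless bench press for cheese, fixed to the worktop: tray 220 x 280 mm on feet, white round mould in the middle, two upright columns 108 mm to either side, and a steel crossbeam on them whose top is 211 mm above the worktop (acorn nuts on its two ends reach 229 mm). Origin on the worktop under the middle of the mould and the screw; its x axis points away from the spout, its y axis along the crossbeam. It may stand turned by up to 0.35 rad
- wheel_hub (a point): centre of the aluminium hand wheel, on top of its hub, 263 mm above the worktop; the wheel turns about the vertical through this point. The wheel has three spokes and a round rim 160 mm across whose top lies 261 mm above the worktop; in the middle a bolt head stands 3 mm above this point. Nothing on the wheel but the handle stands higher than 266 mm
- wheel_handle: red upright handle on the rim of the hand wheel, where one of the spokes meets it, 70 mm from the wheel's axis: a round grip 20 mm thick at the foot, 26 mm at the middle, 66 mm high. It spins freely on its own pin. Origin at its foot on its axis, 263 mm above the worktop at the start; z up. At the start it may stand in any direction from the wheel's axis
- press_wheel (a joint): angle of the hand wheel in rad, 0 at the start; it grows as the wheel is turned clockwise as seen from above (which screws the press down, 4 mm a turn, and the wheel and handle go down with it). One full turn is 6.283. It turns stiffly (about 5 to 6 N at the handle), has no stops within reach, and stays where it is left without running on
- whey_dish: blue ceramic bowl, 120 mm across, 40 mm high, standing under the press's spout; loose on the worktop near the press, origin at the centre of its underside
- spare_mould: empty white plastic cheese mould like a straight cup, 100 mm across, 85 mm high; loose on the worktop near the press, origin at the centre of its underside
- salt_jar: glass jar of salt with a steel cap, 68 mm across, 110 mm high; loose on the worktop near the press, origin at the centre of its underside
- spare_follower: pale wooden disc, 88 mm across, 18 mm thick, lying flat; loose on the worktop near the press, origin at the centre of its underside
- mug: white mug, 80 mm across, 92 mm high; loose on the worktop near the press, origin at the centre of its underside
- wooden_spoon: pale wooden spoon 270 mm long, lying flat; loose on the worktop near the press, origin at the middle of its length on the worktop
- egg_timer: round yellow kitchen timer with a white dial, 66 mm across, 54 mm high; loose on the worktop near the press, origin at the centre of its underside

How it is judged:
By the outcome, as a careful person would: the job done as asked, in the order asked, and still so for the second after the job is handed in, with the robot touching nothing.
It also fails if it takes over 58 s, if anything falls off the work surface, if the arm or the gripper's body presses on something with over 40 N, if the wrist force passes 120 N, or if a joint passes its speed limit or range.

### The arm

A 6-joint arm with a two-finger parallel gripper is mounted at the origin on the work surface. World frame = base frame: x ahead of the robot, y to its left, z up, the work surface at z = 0. Lengths are in m, angles in rad, forces in N, time in s.
With the tool pointing down it reaches from about 0.4 to 0.825 m from the base axis. Payload 7 kg.
Tool frame: the origin (TCP) lies on the mounting face of the last link; the fingertips stand 173 mm ahead of it and the grasp point (between the pads) lies 155 mm ahead of it (env.nose_length is the distance from the TCP to the fingertips, in m); z points along the fingers, y is the direction in which the jaws open and shut (so a half turn about z gives the same grasp; the last joint's range is limited). The gripper opens to 85 mm and grips with 20 to 120 N. Pads are 22 mm wide; open, the fingers measure 114 mm over their backs; the gripper's body (76 mm by 85 mm) begins 54 mm behind the grasp point. The pads swing forward as they close: fully open they stand 13 mm farther back than shut.
Start: joints at [1.459, 0.359, 0.012, 0, -1.224, -0.288], TCP at [0.263, 0.622, 0.405] pointing down, gripper open.
Joint ranges: [-3.07, 3.07], [-1.43, 2.12], [-1.02, 1.25], [-3.03, 1.67], [-3.05, -0], [-3.03, 3.03]. Speed limits (rad/s): [2.39, 2.39, 3.01, 3.14, 3.14, 3.14].

### API

Orientations are given as [roll, pitch, yaw] about the fixed x, y, z axes, in that order (R = Rz(yaw) Ry(pitch) Rx(roll)).
In Python, from cell import env, optics gives the robot as it stands.
- The arm moves only by the tool arm_command, never from a script. Its arguments are lists of equal length, an entry for each row: "travel": the shift along the tool's x, y, z in mm, a list of three; "rot": the turn, a rotation vector about the tool's x, y, z in degrees, a list of three; "gripper": the finger opening in mm, from 0 to 85.4. In form: {"travel": [[dx, dy, dz], ...], "rot": [[ax, ay, az], ...], "gripper": [gripper, ...]}. A call has 1 to 10 rows; each row shifts and turns the commanded pose from where the row before left it, along the tool's axes as they then stand; what a row does not reach is not made up. A row lasts 1/8 s, in which the tool goes at most 62.5 mm and 10.7 degrees, less where a joint would pass 70% of its speed; a pose out of reach is approached as far as the arm can. A call is refused whole if a number of a shift passes 62.5 or a number of a turn 10.7, either way. A call with a gripper value outside its range is refused whole. The fingers move at their own pace and stop on an object; "squeeze" is the grip in N (left out, the last holds). Time passes only in rows, so rows that do not move let the fingers close. It gives the time, the measured TCP pose, the force and the opening at its end, in the units of the state.
- env.get_obs(): the state, without advancing time (a new reading comes with each control period).
- optics.snapshot(name): name is "scene" or "top" or "wrist"; returns (picture, depth): 480x640x3 uint8, red, green, blue; 480x640 float32, m along the optical axis (not along the pixel's ray), 0 where there is no reading.
- optics.camera_info(name): a dict with "mtx" (3x3 intrinsics, pixels), "dist" ([k1, k2, p1, p2, k3] as OpenCV has them; the pictures are not rectified), "T" (4x4, takes a point from camera to world coordinates); the wrist camera has in their place "T_tool_cam" (4x4, takes a point from camera to tool coordinates, whose origin is the TCP and whose axes are the flange's). Camera axes: x right, y down, z forward; pixel columns grow to the right and rows downward; lengths in m; the calibration is good to about 2 mm. A picture is of the moment at which its call begins: read the wrist's pose just before it. camera_info takes no time and is no camera call.
- env.close_job(): hands the job in, once; it reports no verdict.
The state is a dict: "time_s": time; "q": joint angles; "dq": joint speeds; "joint_efforts": joint torques, N m; "tool_pos": TCP position; "eef_rot": TCP orientation; "force": force on the tool from outside, world axes, zero at the start; "moment": the same for the moment, N m; "gripper_width": finger opening in m.
Only numpy, scipy, OpenCV 4.12 (cv2) and the standard library are available. Lean on these libraries where they do the work, as an engineer would, in place of code of your own. Each camera call takes 0.05 s, during which the arm holds its last target. There are 200 camera calls.

## Working session

There is one attempt and no reset: what is moved stays moved. The work goes in short steps, Python scripts to look and compute and a tool call to move; the robot and the scene stay as the last step left them, time stands still between calls to the robot, and variables do not carry over. Pictures are saved under pics/ and viewed, on a budget of 10 in all, crops included, one or two more only if the job needs it, and the job is handed in when it is done.

Besides the shell and the picture viewer there is one more tool, called after "Call:" by a JSON object that holds its "op" and its "data". arm_command: Moves the arm, as the interface text tells. Its arguments: {"type":"object","properties":{"travel":{"type":"array","items":{"type":"array","items":{"type":"number"}}},"rot":{"type":"array","items":{"type":"array","items":{"type":"number"}}},"gripper":{"type":"array","items":{"type":"number"}},"squeeze":{"type":"number"}},"required":["travel","rot","gripper"]}

```bash
ls; mkdir -p pics; python3 - <<'E'
from cell import env, optics
import cv2, numpy as np
print(env.get_obs())
for n in ("top","scene"):
    p,d=optics.snapshot(n); cv2.imwrite(f"pics/{n}0.png",p[...,::-1]); np.save(f"pics/{n}0.npy",d)
    i=optics.camera_info(n); print(n,i["mtx"],i["dist"],i["T"])
print(optics.camera_info("wrist"))
E
```

```text
pics
{'time_s': 0.0, 'q': array([ 1.45910662e+00,  3.59380204e-01,  1.10721627e-02, -3.43457050e-04,
       -1.22408240e+00, -2.88122245e-01]), 'dq': array([ 0.00030756, -0.00079599,  0.000179  , -0.00061894, -0.00052137,
       -0.00011977]), 'joint_efforts': array([ 2.79582227e-04, -5.83327210e+01,  2.93435419e+01,  6.93683311e+00,
       -5.80830485e-03,  1.36978863e-05]), 'tool_pos': array([0.26265379, 0.62159785, 0.40377476]), 'eef_rot': array([ 3.13997250e+00, -1.43450777e-04, -3.99928805e-01]), 'force': array([-0.89930842,  0.24232692, -0.64571798]), 'moment': array([-0.02585875,  0.00214456,  0.02138564]), 'gripper_width': 0.0852897581908001}
top [[513.74114369   0.         320.58944172]
 [  0.         513.74114369 235.04456428]
 [  0.           0.           1.        ]] [0.04293048 0.         0.         0.         0.        ] [[-0.02612354 -0.99355906  0.11026315  0.41338663]
 [-0.99950578  0.02788956  0.01450438  0.04490235]
 [-0.01748615 -0.10982975 -0.99379659  1.30955938]
 [ 0.          0.          0.          1.        ]]
scene [[513.68663408   0.         311.73293282]

[... 247 characters left out ...]
0.00365934 -0.74667827 -0.66517529  0.99632586]
 [ 0.          0.          0.          1.        ]]
{'mtx': array([[334.05867029,   0.        , 322.32110043],
       [  0.        , 334.05867029, 244.34336556],
       [  0.        ,   0.        ,   1.        ]]), 'dist': array([-0.02562961,  0.        ,  0.        ,  0.        ,  0.        ]), 'T_tool_cam': array([[ 1.05347608e-03, -9.59568080e-01, -2.81474672e-01,
         7.16768779e-02],
       [ 9.99999443e-01,  1.02888473e-03,  2.35156334e-04,
        -5.05232139e-04],
       [ 6.39564794e-05, -2.81474763e-01,  9.59568629e-01,
         3.10785112e-02],
       [ 0.00000000e+00,  0.00000000e+00,  0.00000000e+00,
         1.00000000e+00]])}
```

View pics/top0.png

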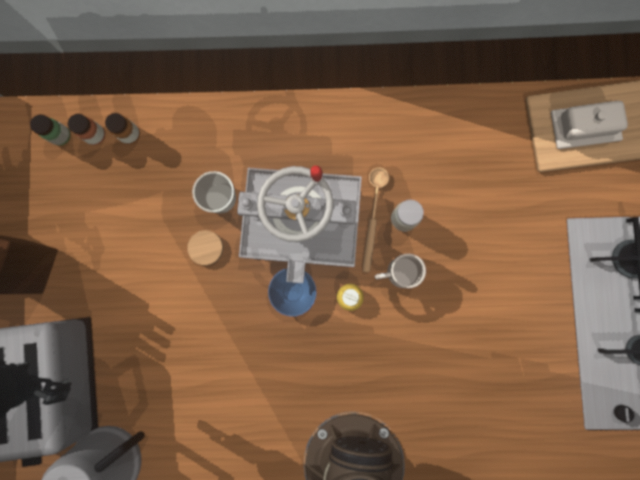

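View pics/scene0.png

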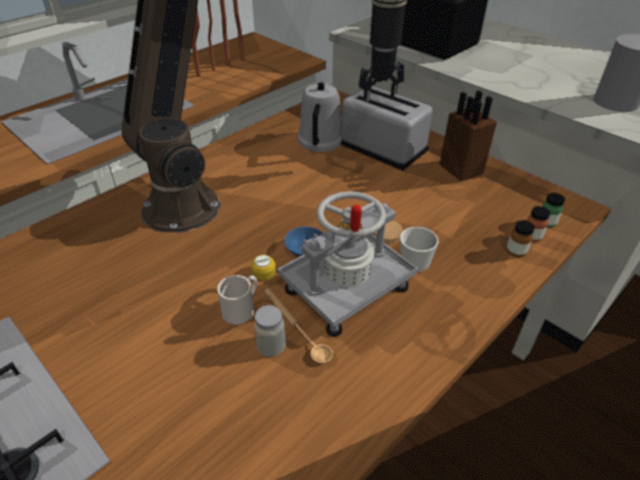

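The top view shows the wheel hub near (295,204), the red handle near (316,172), and the loose things around the press. Next I measure these positions.

```bash
cat > h.py <<'E'
import cv2, numpy as np
from cell import env, optics
from scipy.optimize import least_squares
def world(n,d,uv,T=None):
    i=optics.camera_info(n); T=i["T"] if T is None else T
    uv=np.asarray(uv); r=cv2.undistortPoints(uv.reshape(-1,1,2).astype(float),i["mtx"],np.array(i["dist"])).reshape(-1,2)
    z=d[uv[:,1],uv[:,0]].astype(float)
    return (np.c_[r*z[:,None],z])@T[:3,:3].T+T[:3,3], z
def red(p):
    p=p.astype(int); return (p[...,0]>90)&(p[...,1]<60)&(p[...,2]<60)&(p[...,0]>2.2*p[...,1])
def handle(n,p,d,hub,r=.12):
    v,u=np.nonzero(red(p)&(d>0)); P,z=world(n,d,np.c_[u,v])
    k=(np.hypot(P[:,0]-hub[0],P[:,1]-hub[1])<r)&(P[:,2]>.25); return P[k],np.c_[u,v][k]
def axis_fit(n,P,T=None):
    # points on visible side: fit circle radius ~12.5mm for mid-height ones
    f=lambda c: np.hypot(P[:,0]-c[0],P[:,1]-c[1])-.0122
    C=optics.camera_info(n)["T"][:3,3] if T is None else T[:3,3]
    m=P[:,:2].mean(0); g=m-C[:2]; g/=np.linalg.norm(g)
    return least_squares(f,m+g*.008,loss='soft_l1',f_scale=.002).x
E
python3 - <<'E'
from h import *
hub0=np.array([.5,.1])
for n in ("top","scene"):
    p=cv2.imread(f"pics/{n}0.png")[...,::-1]; d=np.load(f"pics/{n}0.npy")
    v,u=np.nonzero(d>0); P,z=world(n,d,np.c_[u,v])
    if n=="top": print("near hub px", P[(abs(u-295)<2)&(abs(v-204)<2)].mean(0)); hub0=P[(abs(u-295)<2)&(abs(v-204)<2)].mean(0)[:2]
    D=np.hypot(P[:,0]-hub0[0],P[:,1]-hub0[1])
    k=(D<.1)&(P[:,2]>.245)&(P[:,2]<.275)&(D>.055)&~red(p)[v,u]
    q=P[k]; s=least_squares(lambda c:np.hypot(q[:,0]-c[0],q[:,1]-c[1])-c[2],[*hub0,.07],loss='soft_l1',f_scale=.003)
    print(n,"rim",s.x,k.sum(),q[:,2].mean())
    H,uv=handle(n,p,d,s.x); print("red",len(H),H.mean(0),H.min(0),H.max(0),uv.mean(0))
    m=H[(H[:,2]<.322)]
    a=axis_fit(n,m) if len(m)>5 else H[:,:2].mean(0); print("axis",a,np.hypot(*(a-s.x[:2])),np.degrees(np.arctan2(*(a-s.x[:2])[::-1])))
    t=H[H[:,2]>.326]; print("top",len(t),t.mean(0))
    # nuts
    k=(P[:,2]>.2)&(P[:,2]<.235)&(D<.14)&(D>.09); print("beam ends",[P[k&(w)].mean(0).round(3) for w in (P[:,1]>hub0[1],P[:,1]<hub0[1])])
E
```

```text
near hub px [0.59482196 0.11108825 0.26667213]
top rim [0.59626756 0.1118391  0.07136314] 1658 0.25852826283330543
red 33 [0.64326891 0.06306139 0.32552092] [0.63819062 0.05701553 0.31901027] [0.6522177  0.07305707 0.33126919] [317.03030303 173.66666667]
axis [0.64326891 0.06306139] 0.0677376697572328 -46.062507453232875
top 15 [0.64396902 0.06290709 0.3281868 ]
beam ends [array([0.608, 0.218, 0.213]), array([0.584, 0.004, 0.214])]
scene rim [0.6017972  0.10937962 0.0716851 ] 1159 0.2584127495076997
red 154 [0.65807177 0.06290445 0.30948893] [0.64485736 0.05414696 0.26860272] [0.66389665 0.0718486  0.33144604] [356.42857143 215.44155844]
axis [0.65012404 0.06784297] 0.063724223283826 -40.67887419448547
top 29 [0.65351751 0.06477259 0.32849548]
beam ends [array([0.621, 0.219, 0.214]), array([ 0.593, -0.   ,  0.213])]
```

Call:
{"op": "arm_command", "data": {"travel": [[0,0,-60],[0,0,-60],[0,0,-60],[0,0,0],[38,45,0],[38,45,0],[38,45,0],[38,45,0],[38,45,0],[38,45,0]], "rot": [[0,0,-7.6],[0,0,-7.6],[0,0,-7.7],[0,0,0],[0,0,0],[0,0,0],[0,0,0],[0,0,0],[0,0,0],[0,0,0]], "gripper": [0,0,0,0,0,0,0,0,0,0], "squeeze": 40}}

```text
time_s: 1.35
tool_pos: [0.4916, 0.3501, 0.584]
eef_rot: [3.141, 0.001, -0.0]
force: [1.0, 1.4, 0.2]
gripper_width: -0.0001
```

Call:
{"op": "arm_command", "data": {"travel": [[38,45,0],[38,45,0],[38,45,0],[38,45,0],[36,50,0],[0,0,0],[0,0,0]], "rot": [[0,0,0],[0,0,0],[0,0,0],[0,0,0],[0,0,0],[0,0,0],[0,0,0]], "gripper": [0,0,0,0,0,0,0]}}

```text
time_s: 2.22
tool_pos: [0.6789, 0.1214, 0.5836]
eef_rot: [3.141, 0.002, -0.001]
force: [-0.6, 0.2, -0.5]
gripper_width: 0.0003
```

```bash
cat >> h.py <<'E'
from scipy.spatial.transform import Rotation as Ro
def wristT(o):
    T=np.eye(4); T[:3,:3]=Ro.from_euler('xyz',o["eef_rot"]).as_matrix(); T[:3,3]=o["tool_pos"]
    return T@optics.camera_info("wrist")["T_tool_cam"]
E
python3 - <<'E'
from h import *
o=env.get_obs(); T=wristT(o); p,d=optics.snapshot("wrist")
print(o["tool_pos"],o["eef_rot"],o["force"],o["q"])
cv2.imwrite("pics/w1.png",p[...,::-1]); np.save("pics/w1.npy",d); np.save("pics/w1T.npy",T)
v,u=np.nonzero(d>0); P,z=world("wrist",d,np.c_[u,v],T); h0=np.array([.597,.11])
D=np.hypot(*(P[:,:2]-h0).T); k=(D<.1)&(P[:,2]>.25)&(P[:,2]<.272)&(D>.05)&~red(p)[v,u]; q=P[k]
s=least_squares(lambda c:np.hypot(q[:,0]-c[0],q[:,1]-c[1])-c[2],[*h0,.07],loss='soft_l1',f_scale=.003).x
print("rim",s,k.sum(),q[:,2].mean())
k=(D<.02)&(P[:,2]>.255); print("hub", P[k].mean(0),k.sum())
v,u=np.nonzero(red(p)&(d>0)); P,z=world("wrist",d,np.c_[u,v],T); print(len(P),P.mean(0),P.min(0),P.max(0))
t=P[P[:,2]>np.percentile(P[:,2],99)-.004]; print("top",t.mean(0),len(t))
a=t.mean(0)[:2]-s[:2]; print(np.hypot(*a),np.degrees(np.arctan2(a[1],a[0])))
E
```

```text
[0.67894756 0.12140177 0.58356145] [ 3.14117066e+00  1.67637103e-03 -1.41015255e-03] [-0.5960944   0.19430445 -0.50078001] [ 4.58628720e-01  3.38168425e-01  3.75285819e-01 -3.66434187e-04
 -1.60960316e+00  1.11074390e+00]
rim [0.60350031 0.11330005 0.06959622] 4603 0.25878167493083293
hub [0.61338203 0.10276964 0.25804264] 46
1265 [0.65747649 0.07038029 0.31412835] [0.6429978  0.05755567 0.26691652] [0.66495289 0.07993686 0.33041576]
top [0.65308136 0.06801276 0.32796852] 439
0.06715071928306819 -42.408554513511206
```

View pics/w1.png

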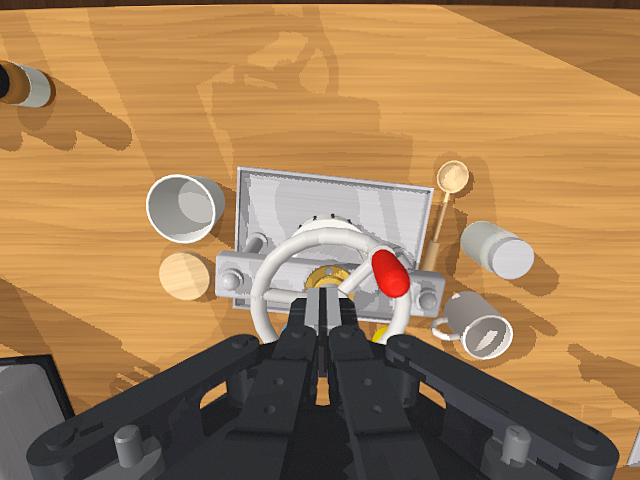

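The wrist view shows the handle at px (390,273), with the closed fingers at bottom centre. The hub is at about (0.602, 0.1115) and the handle's bearing is about -43°. I'll descend on the trailing side, 45° behind the handle.

Call:
{"op": "arm_command", "data": {"travel": [[-5,7,0],[0,0,45],[0,0,45],[0,0,30],[0,0,15],[0,0,0]], "rot": [[0,0,0],[0,0,0],[0,0,0],[0,0,0],[0,0,0],[0,0,0]], "gripper": [0,0,0,0,0,0]}}

```text
time_s: 3.02
tool_pos: [0.6733, 0.1151, 0.4497]
eef_rot: [3.141, 0.001, 0.001]
force: [-0.1, 0.9, 1.7]
gripper_width: -0.0002
```

```bash
cat >> h.py <<'E'
HUB=np.array([.602,.1115])
def rows(phi_from,phi_to,n,p0=None,R=.071,dz=.2):
    a=np.radians(np.linspace(phi_from,phi_to,n+1)); X=HUB+R*np.c_[np.cos(a),np.sin(a)]
    if p0 is not None: X[0]=p0
    # cumulative rounding to 0.1 mm
    c=np.round((X-X[0])*1e3,1); s=np.diff(c,axis=0)
    return [[round(x,1),round(-y,1),0.0] for x,y in s]
E
python3 - <<'E'
from h import *
o=env.get_obs(); r=o["tool_pos"][:2]-HUB; print(o["tool_pos"],o["eef_rot"],o["force"],np.hypot(*r),np.degrees(np.arctan2(*r[::-1])))
print(rows(0,-12,6,o["tool_pos"][:2]))
p,d=optics.snapshot("scene"); cv2.imwrite("pics/s2.png",p[120:330,230:480,::-1].repeat(3,0).repeat(3,1)[:600])
E
```

```text
[0.67330275 0.11510487 0.44966945] [3.14118344e+00 5.81791103e-04 7.91270474e-04] [-0.10934377  0.85485727  1.70839459] 0.07139381447959203 2.894252892564906
[[np.float64(-0.3), np.float64(6.1), 0.0], [np.float64(-0.2), np.float64(2.5), 0.0], [np.float64(-0.2), np.float64(2.4), 0.0], [np.float64(-0.3), np.float64(2.5), 0.0], [np.float64(-0.4), np.float64(2.4), 0.0], [np.float64(-0.5), np.float64(2.5), 0.0]]
```

View pics/s2.png

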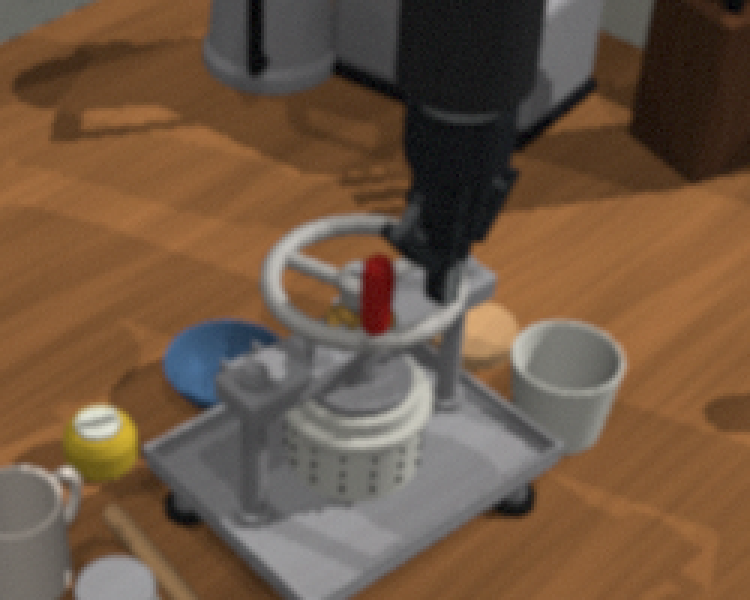

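The crop shows the closed fingertips (440,290) over the rim, on the trailing side of the handle (378,295). Now I advance to find contact.

Call:
{"op": "arm_command", "data": {"travel": [[-0.3,6.1,0],[-0.2,2.5,0],[-0.2,2.4,0],[-0.3,2.5,0],[-0.4,2.4,0],[-0.5,2.5,0]], "rot": [[0,0,0],[0,0,0],[0,0,0],[0,0,0],[0,0,0],[0,0,0]], "gripper": [0,0,0,0,0,0]}}

```text
time_s: 3.82
tool_pos: [0.6727, 0.0964, 0.4507]
eef_rot: [-3.141, -0.004, 0.0]
force: [5.0, 1.2, 1.1]
gripper_width: -0.0001
```

```bash
python3 - <<'E'
from h import *
print(env.get_obs()["tool_pos"],env.get_obs()["force"]); print([list(map(float,r)) for r in rows(-12,-24,12)])
E
```

```text
[0.67265767 0.09641025 0.45068572] [5.00266164 1.23798766 1.0809823 ]
[[-0.3, 1.2, 0.0], [-0.3, 1.2, 0.0], [-0.3, 1.2, 0.0], [-0.3, 1.2, 0.0], [-0.4, 1.2, 0.0], [-0.3, 1.2, 0.0], [-0.4, 1.2, 0.0], [-0.4, 1.1, 0.0], [-0.5, 1.2, 0.0], [-0.4, 1.1, 0.0], [-0.5, 1.2, 0.0], [-0.5, 1.1, 0.0]]
```

```bash
python3 - <<'E'
from h import *
o=env.get_obs();T=wristT(o);p,d=optics.snapshot("wrist"); s,ds=optics.snapshot("scene"); o=env.get_obs()
print(o["tool_pos"],o["force"],o["moment"])
H,uv=handle("scene",s,ds,HUB); print(len(H),H.mean(0),uv.mean(0))
v,u=np.nonzero(red(p)&(d>0)); P,_=world("wrist",d,np.c_[u,v],T); t=P[P[:,2]>.324]; print(t.mean(0),len(t))
a=p[120:480,160:560,::-1]; b=cv2.resize(s[150:280,300:445,::-1],(400,360)); cv2.imwrite("pics/c3.png",np.hstack([a,b]))
E
```

```text
[0.67262367 0.09622999 0.45064791] [4.89614568 0.40698403 1.35229739] [ 0.16643969 -1.80300114  0.12528925]
59 [0.65459007 0.05960742 0.31130798] [354.20338983 214.69491525]
[0.67373063 0.06407249 0.33660388] 2
```

View pics/c3.png

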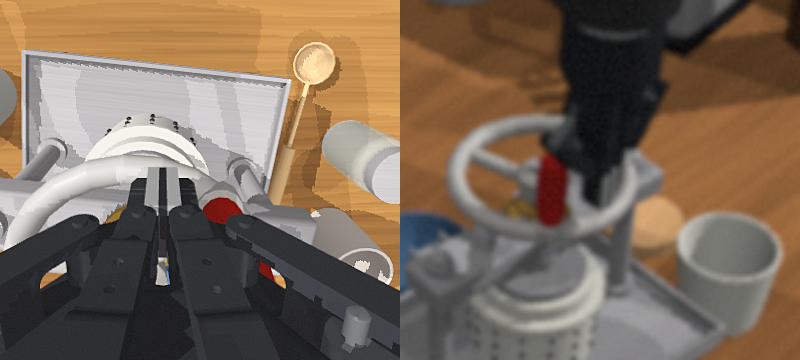

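The handle's top is touching the gripper's linkage, not the fingertips (wrist crop at (225,210)). I'll back off, work about 27 mm higher and check whether the handle moved.

Call:
{"op": "arm_command", "data": {"travel": [[1,-6,0],[1,-8,0],[0,-4,0],[0,0,-14],[0,0,-14],[0,0,0]], "rot": [[0,0,0],[0,0,0],[0,0,0],[0,0,0],[0,0,0],[0,0,0]], "gripper": [0,0,0,0,0,0]}}

```text
time_s: 4.68
tool_pos: [0.674, 0.1141, 0.4801]
eef_rot: [-3.141, -0.003, -0.0]
force: [0.7, -0.5, -0.1]
gripper_width: -0.0001
```

```bash
python3 - <<'E'
from h import *
o=env.get_obs(); s,ds=optics.snapshot("scene"); print(o["tool_pos"],o["force"],o["moment"])
H,uv=handle("scene",s,ds,HUB); print(len(H),H.mean(0),uv.mean(0),uv.min(0),uv.max(0))
p=cv2.imread("pics/scene0.png")[...,::-1]; d=np.load("pics/scene0.npy")
H,uv=handle("scene",p,d,HUB); print(len(H),H.mean(0),uv.mean(0),uv.min(0),uv.max(0))
# subpixel shift of handle patch
A=p[200:234,345:368,0].astype(np.float32)-p[200:234,345:368,1]; B=s[200:234,345:368,0].astype(np.float32)-s[200:234,345:368,1]
print(cv2.phaseCorrelate(A,B))
E
```

```text
[0.67396088 0.1141493  0.48010476] [ 0.73801318 -0.46860776 -0.08724566] [ 0.03041761 -0.01857871  0.01391248]
198 [0.65686214 0.06075755 0.3067124 ] [355.25757576 216.65151515] [350 205] [360 230]
154 [0.65807177 0.06290445 0.30948893] [356.42857143 215.44155844] [351 205] [360 230]
((-0.9938818358838297, 0.371608418277539), 0.7842931813663907)
```

```bash
python3 - <<'E'
from h import *
d=np.load("pics/w1.npy"); Tt=optics.camera_info("wrist")["T_tool_cam"]
v,u=np.nonzero(d>0); P,_=world("wrist",d,np.c_[u,v],Tt)
P=P[(P[:,2]<.18)]*1e3
for a in range(0,85,5):
    k=(abs(P[:,1])>=a)&(abs(P[:,1])<a+5)
    if k.sum(): q=P[k]; print(a,k.sum(),"zmax %.0f (x %.0f) xmax %.0f"%(q[:,2].max(),q[q[:,2].argmax(),0],q[q[:,2]>100][:,0].max() if (q[:,2]>100).any() else np.nan))
E
```

```text
0 7071 zmax 171 (x 11) xmax 19
5 8150 zmax 170 (x 11) xmax 18
10 7288 zmax 168 (x 7) xmax 19
15 3939 zmax 134 (x 7) xmax 18
20 3683 zmax 131 (x 6) xmax 15
25 4376 zmax 130 (x 11) xmax 15
30 4659 zmax 128 (x 12) xmax 14
35 7312 zmax 122 (x -8) xmax 14
40 6223 zmax 116 (x 12) xmax 14
45 5225 zmax 109 (x 12) xmax 14
50 4631 zmax 105 (x 11) xmax 13
55 2334 zmax 97 (x 11) xmax nan
60 304 zmax 92 (x 11) xmax nan
```

The linkage reaches to 39 mm above the tips, so an overlap of about 27 mm is safe. The handle has shifted about 1.5° clockwise. I keep the starting images as the reference.

Call:
{"op": "arm_command", "data": {"travel": [[0,0,4.5],[-0.3,7,0],[-1,7,0],[-1.3,3.5,0],[-0.4,1.2,0],[-0.4,1.2,0],[-0.5,1.2,0],[-0.5,1.2,0],[0,0,0]], "rot": [[0,0,0],[0,0,0],[0,0,0],[0,0,0],[0,0,0],[0,0,0],[0,0,0],[0,0,0],[0,0,0]], "gripper": [0,0,0,0,0,0,0,0,0]}}

```text
time_s: 5.85
tool_pos: [0.6694, 0.092, 0.4732]
eef_rot: [-3.142, -0.0, -0.0]
force: [-0.3, -0.2, -0.3]
gripper_width: -0.0
```

```bash
python3 - <<'E'
from h import *
o=env.get_obs(); s,ds=optics.snapshot("scene"); r=o["tool_pos"][:2]-HUB; print(o["tool_pos"],o["force"],o["moment"],np.hypot(*r)*1e3,np.degrees(np.arctan2(*r[::-1])))
H,uv=handle("scene",s,ds,HUB); print(len(H),H.mean(0),uv.mean(0),uv.min(0),uv.max(0))
print([list(map(float,r)) for r in rows(np.degrees(np.arctan2(*r[::-1])),-36,6,o["tool_pos"][:2])])
E
```

```text
[0.66936019 0.09197181 0.47322062] [-0.29913429 -0.22199934 -0.27174158] [-0.01771988 -0.01393716  0.02408569] 70.1337703387935 -16.167243326441913
138 [0.65601852 0.06052157 0.30572649] [354.86231884 216.86956522] [350 205] [359 230]
[[-0.4, 4.1, 0.0], [-1.5, 3.9, 0.0], [-1.7, 3.7, 0.0], [-1.9, 3.6, 0.0], [-2.1, 3.5, 0.0], [-2.3, 3.4, 0.0]]
```

Call:
{"op": "arm_command", "data": {"travel": [[-1,2.7,0],[-1,2.7,0],[-1.2,2.6,0],[-1.3,2.5,0],[-1.4,2.5,0],[-1.5,2.4,0],[-1.5,2.4,0]], "rot": [[0,0,0],[0,0,0],[0,0,0],[0,0,0],[0,0,0],[0,0,0],[0,0,0]], "gripper": [0,0,0,0,0,0,0]}}

```text
time_s: 6.78
tool_pos: [0.661, 0.0746, 0.4733]
eef_rot: [-3.14, -0.002, 0.0]
force: [3.7, 2.6, -1.1]
gripper_width: 0.0001
```

```bash
cat >> h.py <<'E'
def ang():
    o=env.get_obs(); r=o["tool_pos"][:2]-HUB; a=np.degrees(np.arctan2(*r[::-1])); print(o["time_s"],o["tool_pos"].round(4),o["force"].round(1),"R %.1f ang %.1f"%(np.hypot(*r)*1e3,a)); return o,a
E
python3 - <<'E'
from h import *
o,a=ang(); s,ds=optics.snapshot("scene"); H,uv=handle("scene",s,ds,HUB); print(len(H),H.mean(0),uv.mean(0))
print(axis_fit("scene",H[H[:,2]<.322]))
w,d=optics.snapshot("wrist"); b=cv2.resize(s[150:280,300:445,::-1],(400,360)); cv2.imwrite("pics/c4.png",np.hstack([w[120:480,160:560,::-1],b]))
for k in range(4): print([list(map(float,r)) for r in rows(a-40*k,a-40*k-40,10)])
E
```

```text
6.775 [0.661  0.0746 0.4733] [ 3.7  2.6 -1.1] R 69.6 ang -32.0
105 [0.64782742 0.05346039 0.30526473] [349.74285714 216.77142857]
[0.64045523 0.05924693]
[[-2.8, 4.1, 0.0], [-3.0, 3.9, 0.0], [-3.3, 3.7, 0.0], [-3.6, 3.4, 0.0], [-3.8, 3.2, 0.0], [-4.0, 2.9, 0.0], [-4.2, 2.7, 0.0], [-4.4, 2.3, 0.0], [-4.5, 2.0, 0.0], [-4.7, 1.7, 0.0]]
[[-4.8, 1.4, 0.0], [-4.8, 1.0, 0.0], [-4.9, 0.7, 0.0], [-5.0, 0.3, 0.0], [-4.9, -0.0, 0.0], [-5.0, -0.3, 0.0], [-4.9, -0.7, 0.0], [-4.8, -1.0, 0.0], [-4.8, -1.4, 0.0], [-4.6, -1.7, 0.0]]
[[-4.5, -2.0, 0.0], [-4.4, -2.3, 0.0], [-4.2, -2.7, 0.0], [-4.0, -2.9, 0.0], [-3.8, -3.2, 0.0], [-3.6, -3.4, 0.0], [-3.3, -3.7, 0.0], [-3.0, -3.9, 0.0], [-2.8, -4.1, 0.0], [-2.5, -4.3, 0.0]]
[[-2.2, -4.5, 0.0], [-1.8, -4.6, 0.0], [-1.6, -4.7, 0.0], [-1.2, -4.8, 0.0], [-0.8, -4.9, 0.0], [-0.5, -4.9, 0.0], [-0.2, -4.9, 0.0], [0.2, -5.0, 0.0], [0.5, -4.9, 0.0], [0.9, -4.9, 0.0]]
```

View pics/c4.png

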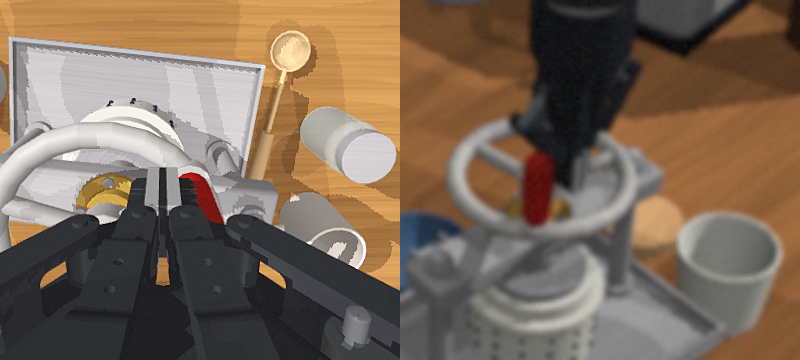

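The fingertips are now pushing the handle's side with about 4.5 N, and the linkage is clear. I continue round at 4° a row.

Call:
{"op": "arm_command", "data": {"travel": [[-2.8,4.1,0],[-3.0,3.9,0],[-3.3,3.7,0],[-3.6,3.4,0],[-3.8,3.2,0],[-4.0,2.9,0],[-4.2,2.7,0],[-4.4,2.3,0],[-4.5,2.0,0],[-4.7,1.7,0]], "rot": [[0,0,0],[0,0,0],[0,0,0],[0,0,0],[0,0,0],[0,0,0],[0,0,0],[0,0,0],[0,0,0],[0,0,0]], "gripper": [0,0,0,0,0,0,0,0,0,0]}}

```text
time_s: 8.12
tool_pos: [0.6225, 0.0441, 0.4731]
eef_rot: [3.141, -0.001, -0.0]
force: [5.1, 0.4, -3.7]
gripper_width: 0.0002
```

```bash
python3 - <<'E'
from h import *
o,a=ang(); s,ds=optics.snapshot("scene"); H,uv=handle("scene",s,ds,HUB); print(len(H),H.mean(0) if len(H) else 0)
print(axis_fit("scene",H[H[:,2]<.322]) if len(H)>9 else 0)
for k in range(2): print([list(map(float,r)) for r in rows(a-40*k,a-40*k-40,10)])
E
```

```text
8.125 [0.6225 0.0441 0.4731] [ 5.1  0.4 -3.7] R 70.5 ang -73.1
38 [0.60679452 0.03991381 0.28711888]
[0.59723864 0.04498857]
[[-4.8, 1.3, 0.0], [-4.9, 0.9, 0.0], [-4.9, 0.6, 0.0], [-4.9, 0.3, 0.0], [-5.0, -0.1, 0.0], [-4.9, -0.5, 0.0], [-4.9, -0.7, 0.0], [-4.8, -1.2, 0.0], [-4.8, -1.4, 0.0], [-4.6, -1.8, 0.0]]
[[-4.5, -2.1, 0.0], [-4.3, -2.4, 0.0], [-4.2, -2.7, 0.0], [-3.9, -3.0, 0.0], [-3.8, -3.2, 0.0], [-3.5, -3.6, 0.0], [-3.2, -3.7, 0.0], [-3.0, -4.0, 0.0], [-2.7, -4.1, 0.0], [-2.4, -4.4, 0.0]]
```

Call:
{"op": "arm_command", "data": {"travel": [[-4.8,1.3,0],[-4.9,0.9,0],[-4.9,0.6,0],[-4.9,0.3,0],[-5.0,-0.1,0],[-4.9,-0.5,0],[-4.9,-0.7,0],[-4.8,-1.2,0],[-4.8,-1.4,0],[-4.6,-1.8,0]], "rot": [[0,0,0],[0,0,0],[0,0,0],[0,0,0],[0,0,0],[0,0,0],[0,0,0],[0,0,0],[0,0,0],[0,0,0]], "gripper": [0,0,0,0,0,0,0,0,0,0]}}

```text
time_s: 9.43
tool_pos: [0.5737, 0.0463, 0.4731]
eef_rot: [3.14, 0.0, -0.001]
force: [4.5, -3.0, -3.9]
gripper_width: 0.0
```

```bash
python3 - <<'E'
from h import *
o,a=ang()
for k in range(2): print([list(map(float,r)) for r in rows(a-40*k,a-40*k-40,10)])
E
```

```text
9.425 [0.5737 0.0463 0.4731] [ 4.5 -3.  -3.9] R 71.1 ang -113.4
[[-4.5, -2.1, 0.0], [-4.3, -2.5, 0.0], [-4.1, -2.7, 0.0], [-4.0, -3.0, 0.0], [-3.7, -3.3, 0.0], [-3.5, -3.5, 0.0], [-3.2, -3.8, 0.0], [-2.9, -4.0, 0.0], [-2.7, -4.1, 0.0], [-2.4, -4.4, 0.0]]
[[-2.1, -4.5, 0.0], [-1.7, -4.6, 0.0], [-1.4, -4.8, 0.0], [-1.1, -4.8, 0.0], [-0.7, -4.9, 0.0], [-0.4, -5.0, 0.0], [-0.1, -4.9, 0.0], [0.3, -5.0, 0.0], [0.7, -4.9, 0.0], [0.9, -4.8, 0.0]]
```

Call:
{"op": "arm_command", "data": {"travel": [[-4.5,-2.1,0],[-4.3,-2.5,0],[-4.1,-2.7,0],[-4.0,-3.0,0],[-3.7,-3.3,0],[-3.5,-3.5,0],[-3.2,-3.8,0],[-2.9,-4.0,0],[-2.7,-4.1,0],[-2.4,-4.4,0]], "rot": [[0,0,0],[0,0,0],[0,0,0],[0,0,0],[0,0,0],[0,0,0],[0,0,0],[0,0,0],[0,0,0],[0,0,0]], "gripper": [0,0,0,0,0,0,0,0,0,0]}}

```text
time_s: 10.68
tool_pos: [0.5379, 0.0792, 0.473]
eef_rot: [3.139, 0.002, -0.001]
force: [0.9, -5.5, -2.3]
gripper_width: -0.0
```

Call:
{"op": "arm_command", "data": {"travel": [[-2.1,-4.5,0],[-1.7,-4.6,0],[-1.4,-4.8,0],[-1.1,-4.8,0],[-0.7,-4.9,0],[-0.4,-5.0,0],[-0.1,-4.9,0],[0.3,-5.0,0],[0.7,-4.9,0],[0.9,-4.8,0]], "rot": [[0,0,0],[0,0,0],[0,0,0],[0,0,0],[0,0,0],[0,0,0],[0,0,0],[0,0,0],[0,0,0],[0,0,0]], "gripper": [0,0,0,0,0,0,0,0,0,0]}}

```text
time_s: 11.92
tool_pos: [0.532, 0.1271, 0.4727]
eef_rot: [3.138, 0.003, -0.001]
force: [-0.2, -6.5, -2.2]
gripper_width: -0.0001
```

```bash
python3 - <<'E'
from h import *
o,a=ang(); s,ds=optics.snapshot("top"); H,uv=handle("top",s,ds,HUB,.15); print(len(H),H.mean(0) if len(H) else 0)
for k in range(3): print([list(map(float,r)) for r in rows(a-40*k,a-40*k-40,10)])
E
```

```text
11.925 [0.532  0.1271 0.4727] [-0.2 -6.5 -2.2] R 71.7 ang 167.4Traceback (most recent call last):
  File "<stdin>", line 2, in <module>
  File "h.py", line 12, in handle
    v,u=np.nonzero(red(p)&(d>0)); P,z=world(n,d,np.c_[u,v])
                                      ~~~~~^^^^^^^^^^^^^^^^
  File "h.py", line 6, in world
    uv=np.asarray(uv); r=cv2.undistortPoints(uv.reshape(-1,1,2).astype(float),i["mtx"],np.array(i["dist"])).reshape(-1,2)
                         ~~~~~~~~~~~~~~~~~~~^^^^^^^^^^^^^^^^^^^^^^^^^^^^^^^^^^^^^^^^^^^^^^^^^^^^^^^^^^^^^^^
cv2.error: OpenCV(4.12.0) /io/opencv/modules/calib3d/src/undistort.dispatch.cpp:347: error: (-215:Assertion failed) CV_IS_MAT(_src) && CV_IS_MAT(_dst) && (_src->rows == 1 || _src->cols == 1) && (_dst->rows == 1 || _dst->cols == 1) && _src->cols + _src->rows - 1 == _dst->rows + _dst->cols - 1 && (CV_MAT_TYPE(_src->type) == CV_32FC2 || CV_MAT_TYPE(_src->type) == CV_64FC2) && (CV_MAT_TYPE(_dst->type) == CV_32FC2 || CV_MAT_TYPE(_dst->type) == CV_64FC2) in function 'cvUndistortPointsInternal'
```

```bash
python3 - <<'E'
from h import *
o,a=ang()
for k in range(2): print([list(map(float,r)) for r in rows(a-40*k,a-40*k-40,10)])
E
```

```text
11.975 [0.5322 0.1277 0.4726] [-1.8 -3.7 -0.5] R 71.7 ang 167.0
[[1.3, -4.8, 0.0], [1.6, -4.7, 0.0], [1.9, -4.5, 0.0], [2.3, -4.4, 0.0], [2.6, -4.3, 0.0], [2.8, -4.0, 0.0], [3.1, -3.9, 0.0], [3.4, -3.6, 0.0], [3.6, -3.4, 0.0], [3.9, -3.1, 0.0]]
[[4.1, -2.8, 0.0], [4.2, -2.6, 0.0], [4.4, -2.2, 0.0], [4.6, -2.0, 0.0], [4.7, -1.6, 0.0], [4.8, -1.3, 0.0], [4.8, -0.9, 0.0], [5.0, -0.6, 0.0], [4.9, -0.3, 0.0], [5.0, 0.1, 0.0]]
```

Call:
{"op": "arm_command", "data": {"travel": [[1.3,-4.8,0],[1.6,-4.7,0],[1.9,-4.5,0],[2.3,-4.4,0],[2.6,-4.3,0],[2.8,-4.0,0],[3.1,-3.9,0],[3.4,-3.6,0],[3.6,-3.4,0],[3.9,-3.1,0]], "rot": [[0,0,0],[0,0,0],[0,0,0],[0,0,0],[0,0,0],[0,0,0],[0,0,0],[0,0,0],[0,0,0],[0,0,0]], "gripper": [0,0,0,0,0,0,0,0,0,0]}}

```text
time_s: 13.22
tool_pos: [0.5582, 0.1683, 0.4724]
eef_rot: [3.139, 0.004, -0.001]
force: [-4.4, -3.2, -1.1]
gripper_width: 0.0001
```

Call:
{"op": "arm_command", "data": {"travel": [[4.1,-2.8,0],[4.2,-2.6,0],[4.4,-2.2,0],[4.6,-2.0,0],[4.7,-1.6,0],[4.8,-1.3,0],[4.8,-0.9,0],[5.0,-0.6,0],[4.9,-0.3,0],[5.0,0.1,0]], "rot": [[0,0,0],[0,0,0],[0,0,0],[0,0,0],[0,0,0],[0,0,0],[0,0,0],[0,0,0],[0,0,0],[0,0,0]], "gripper": [0,0,0,0,0,0,0,0,0,0]}}

```text
time_s: 14.48
tool_pos: [0.6046, 0.1831, 0.4721]
eef_rot: [3.14, 0.005, -0.0]
force: [-6.1, -0.7, -2.0]
gripper_width: -0.0001
```

```bash
python3 - <<'E'
from h import *
o,a=ang(); s,ds=optics.snapshot("scene"); print(red(s).sum())
H,uv=handle("scene",s,ds,HUB); print(len(H),H.mean(0),axis_fit("scene",H[H[:,2]<.32]))
for k in range(2): print([list(map(float,r)) for r in rows(a-40*k,a-40*k-40,10)])
E
```

```text
14.475 [0.6046 0.1831 0.4721] [-6.1 -0.7 -2. ] R 71.6 ang 87.9
159
158 [0.63369629 0.17379143 0.30508664] [0.62541252 0.17849655]
[[4.9, 0.4, 0.0], [4.9, 0.7, 0.0], [4.9, 1.0, 0.0], [4.8, 1.4, 0.0], [4.6, 1.7, 0.0], [4.5, 2.0, 0.0], [4.4, 2.3, 0.0], [4.2, 2.7, 0.0], [4.0, 2.9, 0.0], [3.8, 3.2, 0.0]]
[[3.6, 3.4, 0.0], [3.3, 3.7, 0.0], [3.0, 3.9, 0.0], [2.8, 4.2, 0.0], [2.5, 4.3, 0.0], [2.1, 4.4, 0.0], [1.9, 4.6, 0.0], [1.5, 4.7, 0.0], [1.2, 4.8, 0.0], [0.8, 4.9, 0.0]]
```

Call:
{"op": "arm_command", "data": {"travel": [[4.9,0.4,0],[4.9,0.7,0],[4.9,1.0,0],[4.8,1.4,0],[4.6,1.7,0],[4.5,2.0,0],[4.4,2.3,0],[4.2,2.7,0],[4.0,2.9,0],[3.8,3.2,0]], "rot": [[0,0,0],[0,0,0],[0,0,0],[0,0,0],[0,0,0],[0,0,0],[0,0,0],[0,0,0],[0,0,0],[0,0,0]], "gripper": [0,0,0,0,0,0,0,0,0,0]}}

```text
time_s: 15.78
tool_pos: [0.6502, 0.1658, 0.4722]
eef_rot: [-3.141, 0.003, 0.0]
force: [-1.7, 5.0, -2.7]
gripper_width: -0.0001
```

Call:
{"op": "arm_command", "data": {"travel": [[3.6,3.4,0],[3.3,3.7,0],[3.0,3.9,0],[2.8,4.2,0],[2.5,4.3,0],[2.1,4.4,0],[1.9,4.6,0],[1.5,4.7,0],[1.2,4.8,0],[0.8,4.9,0]], "rot": [[0,0,0],[0,0,0],[0,0,0],[0,0,0],[0,0,0],[0,0,0],[0,0,0],[0,0,0],[0,0,0],[0,0,0]], "gripper": [0,0,0,0,0,0,0,0,0,0]}}

```text
time_s: 17.02
tool_pos: [0.6734, 0.1233, 0.4726]
eef_rot: [-3.14, 0.0, 0.001]
force: [-0.1, 5.1, -2.2]
gripper_width: 0.0
```

```bash
python3 - <<'E'
from h import *
o,a=ang(); s,ds=optics.snapshot("scene")
def show(s,ds):
    H,uv=handle("scene",s,ds,HUB); c=axis_fit("scene",H[H[:,2]<.32]); print(len(H),H.mean(0),uv.mean(0),c,np.degrees(np.arctan2(*(c-HUB)[::-1])))
show(s,ds); show(cv2.imread("pics/scene0.png")[...,::-1],np.load("pics/scene0.npy"))
print([list(map(float,r)) for r in rows(a,a-20,6)])
E
```

```text
17.025 [0.6734 0.1233 0.4726] [-0.1  5.1 -2.2] R 72.4 ang 9.4
199 [0.67324134 0.09358893 0.30399302] [371.17085427 214.24120603] [0.66631113 0.09982193] -10.292025558255965
154 [0.65807177 0.06290445 0.30948893] [356.42857143 215.44155844] [0.65011046 0.06779306] -42.25422096250853
[[0.6, 4.1, 0.0], [0.3, 4.1, 0.0], [0.0, 4.1, 0.0], [-0.1, 4.2, 0.0], [-0.4, 4.1, 0.0], [-0.7, 4.1, 0.0]]
```

Call:
{"op": "arm_command", "data": {"travel": [[0.4,4.1,0],[0.1,4.1,0],[0,4.1,0],[-0.3,4.2,0],[-0.6,4.1,0],[-0.9,4.1,0],[-1,3.5,0],[0,0,0]], "rot": [[0,0,0],[0,0,0],[0,0,0],[0,0,0],[0,0,0],[0,0,0],[0,0,0],[0,0,0]], "gripper": [0,0,0,0,0,0,0,0]}}

```text
time_s: 18.08
tool_pos: [0.6715, 0.0943, 0.4733]
eef_rot: [-3.141, -0.001, -0.0]
force: [3.0, 3.4, -2.3]
gripper_width: -0.0001
```

```bash
python3 - <<'E'
from h import *
o,a=ang(); s,ds=optics.snapshot("scene"); cv2.imwrite("pics/scene5.png",s[...,::-1])
def show(s,ds):
    H,uv=handle("scene",s,ds,HUB); c=axis_fit("scene",H[H[:,2]<.32]); print(len(H),H.mean(0),uv.mean(0),c,np.degrees(np.arctan2(*(c-HUB)[::-1])))
show(s,ds); show(cv2.imread("pics/scene0.png")[...,::-1],np.load("pics/scene0.npy"))
E
```

```text
18.075 [0.6715 0.0943 0.4733] [ 3.   3.4 -2.3] R 71.6 ang -13.9
140 [0.66228928 0.06764126 0.30159712] [359.2        218.21428571] [0.6551917  0.07448288] -34.83479508096023
154 [0.65807177 0.06290445 0.30948893] [356.42857143 215.44155844] [0.65011046 0.06779306] -42.25422096250853
```

About 7° remain. I'll withdraw to the earlier viewing pose for a like-for-like wrist comparison before the final nudge.

Call:
{"op": "arm_command", "data": {"travel": [[4,-14,0],[3.4,-13,0],[0,0,-40],[0,0,-40],[0,0,-30.3],[0,0,0],[0,0,0]], "rot": [[0,0,0],[0,0,0],[0,0,0],[0,0,0],[0,0,0],[0,0,0],[0,0,0]], "gripper": [0,0,0,0,0,0,0]}}

```text
time_s: 19.0
tool_pos: [0.6785, 0.1216, 0.5827]
eef_rot: [3.141, 0.001, 0.0]
force: [0.5, -0.2, -0.8]
gripper_width: -0.0002
```

```bash
cat >> h.py <<'E'
W0=(np.load("pics/w1.npy"),np.load("pics/w1T.npy"))
def reds(p,d,T):
    v,u=np.nonzero(red(p)&(d>0)); P,_=world("wrist",d,np.c_[u,v],T)
    zt=np.percentile(P[:,2],98); t=P[P[:,2]>zt-.006]; ax=axis_fit("wrist",P[(P[:,2]<zt-.008)&(P[:,2]>zt-.05)],T)
    g=lambda c:np.degrees(np.arctan2(*(c[:2]-np.array([.6035,.1133]))[::-1]))
    print(len(P),"ztop %.4f"%zt,"top",t.mean(0).round(4),"%.2f"%g(t.mean(0)),"axis",ax.round(4),"%.2f"%g(ax))
def rimfit(p,d,T):
    v,u=np.nonzero(d>0); P,_=world("wrist",d,np.c_[u,v],T); D=np.hypot(P[:,0]-.6035,P[:,1]-.1133)
    q=P[(D<.1)&(P[:,2]>.245)&(P[:,2]<.272)&(D>.05)&~red(p)[v,u]]
    print("rim",least_squares(lambda c:np.hypot(q[:,0]-c[0],q[:,1]-c[1])-c[2],[.6,.11,.07],loss='soft_l1',f_scale=.003).x.round(4),q[:,2].mean())
def compare(tag):
    o=env.get_obs(); T=wristT(o); p,d=optics.snapshot("wrist"); s,ds=optics.snapshot("scene"); t,dt=optics.snapshot("top")
    cv2.imwrite(f"pics/w{tag}.png",p[...,::-1]); print(o["time_s"],o["tool_pos"],o["force"].round(1))
    p0=cv2.imread("pics/w1.png")[...,::-1]
    for x in ((p0,*W0),(p,d,T)): reds(*x); rimfit(*x)
    for n,im,dd in (("scene",s,ds),("top",t,dt)):
        for q,e in ((cv2.imread(f"pics/{n}0.png")[...,::-1],np.load(f"pics/{n}0.npy")),(im,dd)):
            H,uv=handle(n,q,e,HUB); 
            if len(H)>5: c=axis_fit(n,H[H[:,2]<.32]) if n=="scene" else H[:,:2].mean(0); print(n,len(H),uv.mean(0).round(2),H.mean(0).round(4),"%.2f"%np.degrees(np.arctan2(*(c-HUB)[::-1])))
    for nm,im,q in (("scene",s,"scene0"),("top",t,"top0")): cv2.imwrite(f"pics/{nm}{tag}.png",im[...,::-1])
E
python3 -c "
from h import *
compare('A')"
```

```text
19.0 [0.67852652 0.12159508 0.58269488] [ 0.5 -0.2 -0.8]
1265 ztop 0.3294 top [0.6539 0.0684 0.3272] -41.68 axis [0.6517 0.0672] -43.71
rim [0.6035 0.1134 0.0698] 0.2588440936624173
1211 ztop 0.3255 top [0.6585 0.0744 0.3233] -35.24 axis [0.6566 0.0734] -36.96
rim [0.6038 0.113  0.07  ] 0.2548604126975706
scene 154 [356.43 215.44] [0.6581 0.0629 0.3095] -42.25
scene 164 [359.68 217.02] [0.6628 0.0684 0.3048] -34.60
top 33 [317.03 173.67] [0.6433 0.0631 0.3255] -49.57
```

Call:
{"op": "arm_command", "data": {"travel": [[0,0,40],[0,0,40],[0,0,30],[0,0,0],[-3.4,13,0],[-3.6,12,0],[-0.8,2.5,0],[-0.8,2.4,0],[-0.9,2.4,0],[0,0,0]], "rot": [[0,0,0],[0,0,0],[0,0,0],[0,0,0],[0,0,0],[0,0,0],[0,0,0],[0,0,0],[0,0,0],[0,0,0]], "gripper": [0,0,0,0,0,0,0,0,0,0]}}

```text
time_s: 20.4
tool_pos: [0.6696, 0.0888, 0.475]
eef_rot: [-3.141, -0.004, 0.0]
force: [4.2, 2.7, 2.4]
gripper_width: 0.0002
```

```bash
python3 -c "
from h import *
ang(); compare('B')"
```

```text
20.4 [0.6696 0.0888 0.475 ] [4.2 2.7 2.4] R 71.3 ang -18.6
20.4 [0.66957075 0.08881442 0.47499083] [4.2 2.7 2.4]
1265 ztop 0.3294 top [0.6539 0.0684 0.3272] -41.68 axis [0.6517 0.0672] -43.71
rim [0.6035 0.1134 0.0698] 0.2588440936624173
1374 ztop 0.3204 top [0.6646 0.0669 0.3184] -37.21 axis [0.6539 0.0697] -40.88
rim [0.6022 0.1099 0.0723] 0.2548446908500245
scene 154 [356.43 215.44] [0.6581 0.0629 0.3095] -42.25
scene 144 [357.05 218.67] [0.6595 0.064  0.3008] -39.45
top 33 [317.03 173.67] [0.6433 0.0631 0.3255] -49.57
top 59 [314.71 171.24] [0.6491 0.0675 0.322 ] -43.04
```

Call:
{"op": "arm_command", "data": {"travel": [[-0.6,1.5,0],[0,0,0],[4,-14,0],[5,-17,0],[0,0,-40],[0,0,-40],[0,0,-28.5],[0,0,0],[0,0,0]], "rot": [[0,0,0],[0,0,0],[0,0,0],[0,0,0],[0,0,0],[0,0,0],[0,0,0],[0,0,0],[0,0,0]], "gripper": [0,0,0,0,0,0,0,0,0]}}

```text
time_s: 21.68
tool_pos: [0.6775, 0.1191, 0.5806]
eef_rot: [3.141, 0.002, 0.0]
force: [0.6, 0.4, -0.0]
gripper_width: 0.0
```

```bash
cat > cmp.py <<'E'
from h import *
import sys
compare(sys.argv[1])
# ECC-free check: red mask centroid per image, wrist pose difference compensated by reprojection of both masks at handle-top height
for n in ("scene",):
    a=cv2.imread("pics/scene0.png").astype(np.float32); b=cv2.imread(f"pics/scene{sys.argv[1]}.png").astype(np.float32)
    f=lambda x: np.clip(x[...,2]-x[...,1]-20,0,None)[190:245,335:380]
    for x in (a,b):
        m=f(x); Y,X=np.mgrid[190:245,335:380]; print("redness centroid",(m*X).sum()/m.sum(),(m*Y).sum()/m.sum(),m.sum())
E
python3 cmp.py C
```

```text
21.675 [0.67753852 0.11906596 0.58056843] [ 0.6  0.4 -0. ]
1265 ztop 0.3294 top [0.6539 0.0684 0.3272] -41.68 axis [0.6517 0.0672] -43.71
rim [0.6035 0.1134 0.0698] 0.2588440936624173
1244 ztop 0.3255 top [0.655  0.0697 0.3233] -40.24 axis [0.6529 0.0686] -42.18
rim [0.6034 0.1131 0.0699] 0.2548358107274674
scene 154 [356.43 215.44] [0.6581 0.0629 0.3095] -42.25
scene 176 [356.87 217.53] [0.659  0.0637 0.3038] -40.55
top 33 [317.03 173.67] [0.6433 0.0631 0.3255] -49.57
redness centroid 354.95181051841234 210.14627487116482 29301.0
redness centroid 356.06124471458776 210.589455602537 30272.0
```

About 1.5° short. I return to the same point plus 1.8 mm more.

Call:
{"op": "arm_command", "data": {"travel": [[0,0,40],[0,0,40],[0,0,28.5],[0,0,0],[-5,17,0],[-3.5,12,0],[-0.6,1.9,0],[-0.6,1.8,0],[0,0,0],[0,0,0]], "rot": [[0,0,0],[0,0,0],[0,0,0],[0,0,0],[0,0,0],[0,0,0],[0,0,0],[0,0,0],[0,0,0],[0,0,0]], "gripper": [0,0,0,0,0,0,0,0,0,0]}}

```text
time_s: 23.08
tool_pos: [0.6683, 0.0858, 0.4748]
eef_rot: [-3.141, -0.003, 0.0]
force: [3.9, 1.8, 5.0]
gripper_width: 0.0003
```

Call:
{"op": "arm_command", "data": {"travel": [[4,-14,0],[7,-20,0],[0,0,-40],[0,0,-40],[0,0,-31.5],[0,0,0],[0,0,0]], "rot": [[0,0,0],[0,0,0],[0,0,0],[0,0,0],[0,0,0],[0,0,0],[0,0,0]], "gripper": [0,0,0,0,0,0,0]}}

```text
time_s: 23.95
tool_pos: [0.6789, 0.1206, 0.5836]
eef_rot: [3.141, 0.002, 0.001]
force: [1.3, -0.2, -0.4]
gripper_width: 0.0001
```

```bash
python3 cmp.py D
```

```text
23.95 [0.67892339 0.12062076 0.58360883] [ 1.3 -0.2 -0.4]
1265 ztop 0.3294 top [0.6539 0.0684 0.3272] -41.68 axis [0.6517 0.0672] -43.71
rim [0.6035 0.1134 0.0698] 0.2588440936624173
1223 ztop 0.3255 top [0.6542 0.0687 0.3232] -41.33 axis [0.652  0.0676] -43.30
rim [0.6034 0.1133 0.0699] 0.25482122787604106
scene 154 [356.43 215.44] [0.6581 0.0629 0.3095] -42.25
scene 178 [356.25 217.95] [0.6583 0.0626 0.3029] -41.77
top 33 [317.03 173.67] [0.6433 0.0631 0.3255] -49.57
redness centroid 354.95181051841234 210.14627487116482 29301.0
redness centroid 355.7355044994561 210.69308105613607 30337.0
```

Within about 0.4° on both the wrist and scene checks. I draw the hand clear and check the top view.

Call:
{"op": "arm_command", "data": {"travel": [[0,-20,-10],[-10,-45,0],[-20,-45,0],[-20,-45,0],[-20,-45,0],[-10,-30,0],[0,0,0],[0,0,0]], "rot": [[0,0,0],[0,0,0],[0,0,0],[0,0,0],[0,0,0],[0,0,0],[0,0,0],[0,0,0]], "gripper": [0,0,0,0,0,0,0,0]}}

```text
time_s: 25.1
tool_pos: [0.5987, 0.3499, 0.595]
eef_rot: [3.141, 0.0, 0.0]
force: [0.6, -0.9, 0.0]
gripper_width: -0.0002
```

```bash
python3 - <<'E'
from h import *
t,dt=optics.snapshot("top"); s,ds=optics.snapshot("scene")
for n,im,dd in (("scene",s,ds),("top",t,dt)):
    for q,e in ((cv2.imread(f"pics/{n}0.png")[...,::-1],np.load(f"pics/{n}0.npy")),(im,dd)):
        H,uv=handle(n,q,e,HUB); print(n,len(H),uv.mean(0).round(2) if len(H) else '',H.mean(0).round(4) if len(H) else '')
        m=np.clip(q[...,0].astype(float)-q[...,1]-60,0,None)
        if n=="top": m=m[160:190,300:335]; Y,X=np.mgrid[160:190,300:335]; print((m*X).sum()/m.sum(),(m*Y).sum()/m.sum())
a=cv2.imread("pics/top0.png")[130:330,160:460]; b=t[130:330,160:460,::-1]
cv2.imwrite("pics/fin.png",cv2.resize(np.hstack([a,b]),(800,267)))
E
```

```text
scene 154 [356.43 215.44] [0.6581 0.0629 0.3095]
scene 156 [356.51 217.54] [0.6586 0.063  0.304 ]
top 33 [317.03 173.67] [0.6433 0.0631 0.3255]
314.9318474067724 170.07436776682383
top 26 [317.23 174.42] [0.6428 0.0628 0.3208]
314.8554265118142 170.47797356828193
```

View pics/fin.png

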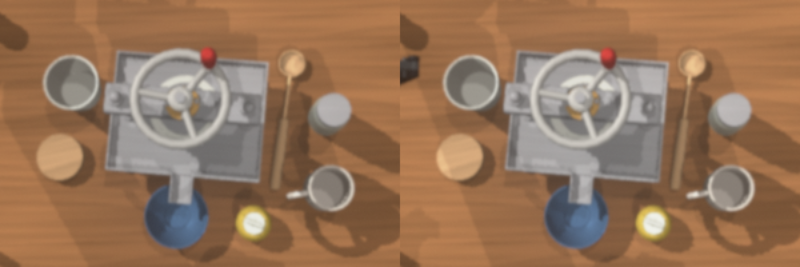

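The before and after views match: the handle is at (208,57) before and (608,57) after, which is the same place in each half. The loose things have not moved.

```bash
python3 -c "
from cell import env
print(env.close_job())"
```

```text
the job is handed in; nothing more can be done
None
```

I pushed the handle clockwise through one full turn with the shut fingertips, without gripping it. I then drew the hand clear and handed the job in at about 25 s.

- **Handle position:** the wrist camera put the handle about 0.4° short of its start. The scene camera put it about 0.5° short, and by pixel position in the last view about 0.1°. The top view matches to within half a pixel.
- **Screw travel:** the wheel dropped 4.0 mm, as one turn should give.
- **Loose things:** the dish, jar, mug and the rest stand where they were in the before and after top views.
- **Forces:** the readings during the push were about 5–8 N.

**What went wrong:**
- **Linkage contact:** on the first approach the gripper's linkage, not the fingertips, touched the handle. It pressed with about 5 N and nudged the wheel roughly 1.5° clockwise. I backed off and worked higher, and measured the full turn from the original start, so that nudge is included.
- **Finishing pushes:** the last few degrees took three pushes, with the hand withdrawn between them to measure.

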